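# Open the child-locked cleaning cupboard

### The arm

A 6-joint arm with a two-finger parallel gripper is mounted at the origin on a cart in front of the work surface, level with it; the furniture and walls round the work are solid. World frame = base frame: x ahead of the robot, y to its left, z up, the work surface at z = 0. Lengths are in m, angles in rad, forces in N, time in s.
With the tool pointing down it reaches from about 0.275 to 0.825 m from the base axis. Payload 4.9 kg.
Tool frame: the origin (TCP) lies midway between the tips of the shut fingers; the grasp point (between the pads) lies 19 mm behind it (manip.tcp_to_grasp is the distance from the TCP to the grasp point, in m); z points along the fingers, y is the line along which they close (so a half turn about z gives the same grasp; the last joint's range is limited). The gripper opens to 85 mm and grips with 20 to 120 N. Pads are 22 mm wide; open, the fingers measure 114 mm over their backs; the gripper's body (76 mm by 85 mm) begins 54 mm behind the grasp point. The pads swing forward as they close: fully open they stand 13 mm farther back than shut.
Start: joints at [1.087, 0.326, -0.193, 1.052, 0, 1.437], TCP at [0.188, 0.517, 0.231] pointing down, gripper open.
Joint ranges: [-2.65, 2.65], [-0.97, 1.79], [-1.3, 1.35], [-1.93, 2.1], [-1.47, 1.37], [-3.14, 3.14]. Speed limits (rad/s): [2.57, 2.57, 3.14, 3.14, 3.14, 3.14].

### API

Orientations are given as a unit quaternion [x, y, z, w].
In Python, from workcell import manip, camera, camera_model gives the robot as it stands. The module is installed in compiled form; this text tells all that it offers.
- The arm moves only by the tool servo_tool, never from a script. Its argument "moves" is a list of rows, each an object of numbers: "tx", "ty", "tz": the shift along the world's x, y, z in m; "ax", "ay", "az": the turn, a rotation vector about the world's x, y, z in degrees; "hand": the opening, from -1 (shut) to 1 (fully open). In form: [{"tx": .., "ty": .., "tz": .., "ax": .., "ay": .., "az": .., "hand": ..}, ...]. A call has 1 to 8 rows; each row shifts and turns the commanded pose from where the row before left it; what a row does not reach is not made up. A row lasts 1/8 s, in which the tool goes at most 62.5 mm and 10.7 degrees, less where a joint would pass 70% of its speed; a pose out of reach is approached as far as the arm can. A call with a gripper value outside its range is refused whole. The fingers move at their own pace and stop on an object; "squeeze" is the grip in N (left out, the last holds). Time passes only in rows, so rows that do not move let the fingers close. It gives the time, the measured TCP pose, the force, the opening and the grip force at its end, in the units of the state.
- manip.sense(): the state, without advancing time (a new reading comes with each control period).
- camera(name): name is "scene" or "top"; returns the picture (384x512x3 uint8, red, green, blue); there is no depth.
- camera_model(name): a dict with "fovy" (degrees; the focal length in pixels is half the picture's height over the tangent of half this angle, whatever the lens; pixels are square), "cx", "cy" (the principal point, pixels), "rvec" (rotation vector, rad) and "tvec" (3), from world to camera coordinates, as OpenCV has them. Camera axes: x right, y down, z forward; pixel columns grow to the right and rows downward; lengths in m; the calibration is good to about 2 mm. A picture is of the moment at which its call begins. camera_model takes no time and is no camera call.
- manip.finish_job(): hands the job in; it is judged then, once.
The state is a dict: "time_s": time; "q": joint angles; "joint_vel": joint speeds; "effort": joint torques, N m; "ee_pos": TCP position; "ee_rot": TCP orientation; "wrist_force": force on the tool from outside, world axes, zero at the start; "torque": the same for the moment, N m; "width": opening from 0.0 (shut) to 1.0 (fully open); "grasp_force": force on a finger pad.
Only numpy, scipy, OpenCV 4.12 (cv2) and the standard library are available. Lean on these libraries where they do the work, as an engineer would, in place of code of your own. Each camera call takes 0.05 s, during which the arm holds its last target. There are 200 camera calls.

### The job

The little green-fronted cupboard on the drainboard has a child-safety latch: its door comes out only a finger's width before a sprung orange hook behind it catches. Draw the door out until the hook holds it, reach down through the gap between door and cupboard top, gently press the hook's pad down just far enough for the hook to drop below its catch (it is light plastic: neither force the door against it nor ram it onto its bottom stop) and, keeping it down, bring the door past the catch. Then swing the door wide open, about square to the cupboard, leave it standing there, and disturb nothing else.

Things in the scene. Friction and masses are not known exactly. Their poses are not given: they have to be found in the camera images.
- cupboard: Counter-top cupboard, light wood, 200 mm deep (x) x 280 wide (y) x 270 high, fixed to the surface. Origin: centre of its underside; its own -x points out of its front. In its own frame (mm) the carcass front is the plane x=-100; the top board spans z 258 to 270 and its front edge is at x=-100.
- door (a joint): Angle of the sage-green door (276 wide, 256 high, 16 thick), rad: 0 shut, grows as it opens towards the robot and left, limit 1.9; light friction, stays where left. It starts (nearly) shut; the hook stops it at about 0.155 rad, gap about 36 mm at the latch. Beyond about 0.26 rad the barb is past the catch and the hook may be let up.
- door_hinge (a point): Point on the door's upright hinge line, level with the cupboard's top, at cupboard x -100, y +138 (left as the robot sees it). The door's inner face contains this line. At door angle t a point r mm from the hinge along the inner face is at cupboard x = -100 - r sin t, y = 138 - r cos t. Door top: 2 mm below the cupboard's top.
- knob (a point): Centre of the round steel knob's head on the door's front (head 28 diameter, 18 deep, axis square to the door, centre 25 in front of the door's front face, neck 17 diameter), 235 mm from the hinge and 36 mm below the cupboard's top. Can be pinched from above, fingers to its left and right.
- latch_base: White latch plate (46 wide, 62 high) on the door's inner face. Origin on that face, 235 mm from the hinge, 43 below the cupboard's top; x points into the cupboard, square to the door. It carries the sprung orange hook: a level arm 18 wide from 6 to 64 mm from the face, its top at the origin's height, with a T-shaped upward barb 40 wide at its end. Over 20 N on it from the robot harms it.
- press_line (a point): Point over the press pad, moving with the door: 21 mm inward from the inner face, 235 mm from the hinge, level with the cupboard's top. Straight below it the hook carries the pad, an orange disc 21 mm across, flat on top, on a threaded stem. How far the stem is screwed out differs: the pad's top lies 13 to 37 mm down, no reading tells where; feel for it.
- keeper: White catch: bracket under the top board, origin on the board's underside, two prongs 30 mm long, 10 to 16 mm behind the carcass front; the barb's ears hook behind them. Pressed straight down the hook's spring gives 4 N to start, 6.7 N at 7.5 mm, 7.5 N at the hard bottom stop at 10 mm; it springs back. From 7.5 mm down the barb clears the catch. Over 25 N of hook on catch harms it.
- tea_box: Green carton 65x135x75 on the rear of the cupboard's top; leave alone. Origin: centre of underside.
- espresso_cup: White espresso cup, 46 high, at the front; leave alone. Origin: centre of underside.
- tamper: Coffee tamper standing on its steel base, dark handle up, 58 across, 102 high, at the front; leave alone. Origin: centre of underside.
- distributor: Round coffee distributor, white with a dark top, 62 across, 34 high, at the front right; leave alone. Origin: centre of underside.

How it is judged:
On the way, in this order (a step that is already met when the one before it is completed fails the run):
1. the door is drawn out and caught on its hook (value of joint door between 0.11 and 0.2 rad), for 0.2 s.
2. the door is past the catch (value of joint door above 0.28 rad), for 0.1 s.
At the end, for the whole second after the job is handed in: The door stands still, open at least 1.2 rad (about 70 degrees); nothing else has been disturbed (value of joint door above 1.2 rad and velocity of joint door between -0.05 and 0.05 rad/s); the robot touches nothing.
It fails at once if the robot loads the latch with more than 20 N (contact force between any of the arm, the fingers and latch_base above 20 N).
It fails at once if the door is forced against the hook: more than 25 N between hook and catch (contact force between latch_base and keeper above 25 N).
It fails at once if a thing standing about is moved more than 30 mm or knocked over (distance of any of tea_box, distributor, tamper, espresso_cup from where it was at the start of the episode above 0.03 m or angle between any of tamper, espresso_cup's own z axis and vertical above 0.5 rad).
It also fails if it takes over 58 s, if anything falls off the work surface, if the arm or the gripper's body presses on something with over 40 N, if the wrist force passes 120 N, or if a joint passes its speed limit or range.

## Working session

There is one attempt and no reset: what is moved stays moved. The work goes in short steps, Python scripts to look and compute and a tool call to move; the robot and the scene stay as the last step left them, time stands still between calls to the robot, and variables do not carry over. Pictures are saved under pics/ and viewed, at most 10 in all, crops included, and the job is handed in when it is done.

Besides the shell and the picture viewer there is one more tool, called after "Request:" as a command line: name --argument value ..., lists and objects as JSON in quotes. servo_tool: Moves the arm, as the interface text tells. Its arguments: {"type":"object","properties":{"moves":{"type":"array"},"squeeze":{"type":"number"}},"required":["moves"]}

```bash
mkdir -p pics; python3 - <<'E'
from workcell import manip,camera,camera_model
import cv2
for n in("scene","top"):
    cv2.imwrite(f"pics/{n}0.png",camera(n)[:,:,::-1]); print(n,camera_model(n))
print(manip.sense())
E
```

```text
scene {'fovy': 43.320937048175814, 'cx': 254.14254158540015, 'cy': 181.66428877732415, 'rvec': array([ 2.14487953, -1.14758012,  0.48603334]), 'tvec': array([-0.28629497,  0.48062213,  1.31015262])}
top {'fovy': 51.652630538340425, 'cx': 262.33488643517313, 'cy': 191.55439343379913, 'rvec': array([ 2.09088444, -2.14737057,  0.18663887]), 'tvec': array([0.06727107, 0.57923044, 1.19768488])}
{'time_s': 0.1, 'q': array([ 1.08682519e+00,  3.26852842e-01, -1.93458935e-01,  1.05199215e+00,
       -1.69078835e-05,  1.43658095e+00]), 'joint_vel': array([-0.00130201, -0.00164573,  0.00285295, -0.00096524, -0.00135304,
       -0.00058809]), 'effort': array([-2.38753928e-04, -4.44238865e+01,  2.63037300e+01,  7.93238782e-03,
       -2.02026049e-04,  4.19492878e-06]), 'ee_pos': array([0.1882334 , 0.51625084, 0.23059882]), 'ee_rot': array([ 1.73987825e-01,  9.84747515e-01, -7.20648624e-04, -2.21248791e-04]), 'wrist_force': array([0.28757033, 0.62865663, 0.09637376]), 'torque': array([-0.0118653 ,  0.00614588, -0.04664537]), 'grasp_force': 0.0, 'width': 1.0022088974276888}
```

View pics/scene0.png

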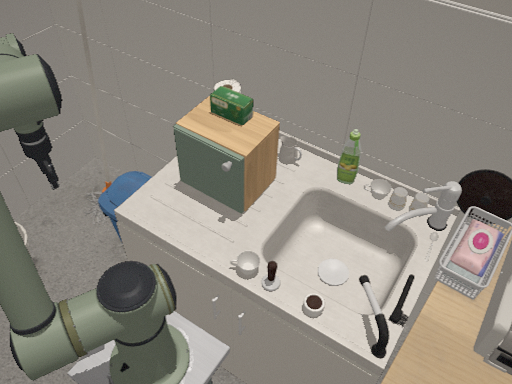

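View pics/top0.png

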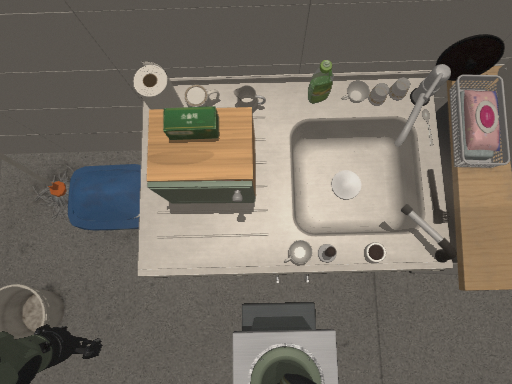

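The scene view shows the cupboard with its green door and the knob at about (226,166). The top view shows the wood top spanning about (148..254, 109..182) and the knob near (237,196). I'll segment the wood top next.

```bash
cat > h.py <<'E'
import numpy as np,cv2
from workcell import manip,camera,camera_model
def cam(n):
    m=camera_model(n);R=cv2.Rodrigues(m['rvec'])[0];f=192/np.tan(np.radians(m['fovy'])/2)
    return R,np.array(m['tvec']),f,m['cx'],m['cy']
def ray(n,u,v):
    R,t,f,cx,cy=cam(n);return -R.T@t,R.T@np.array([(u-cx)/f,(v-cy)/f,1])
def onz(n,u,v,z):
    o,d=ray(n,u,v);return o+d*(z-o[2])/d[2]
def two(p1,p2):
    o,d=ray("scene",*p1);o2,d2=ray("top",*p2);d=d/np.linalg.norm(d);d2=d2/np.linalg.norm(d2)
    s=np.linalg.lstsq(np.c_[d,-d2],o2-o,rcond=None)[0];a=o+s[0]*d;b=o2+s[1]*d2
    return (a+b)/2,np.linalg.norm(a-b)
def proj(n,P):
    R,t,f,cx,cy=cam(n);p=R@np.array(P)+t;return np.array([p[0]/p[2]*f+cx,p[1]/p[2]*f+cy])
E
python3 - <<'E'
from h import *
a=cv2.imread("pics/top0.png");b=cv2.imread("pics/scene0.png")
for n,im,box in(("top",a,(140,95,265,215)),("scene",b,(165,75,290,215))):
    x0,y0,x1,y1=box
    hsv=cv2.cvtColor(im,cv2.COLOR_BGR2HSV)
    m=cv2.inRange(hsv,(8,70,110),(25,255,255));k=np.zeros_like(m);k[y0:y1,x0:x1]=m[y0:y1,x0:x1]
    c=max(cv2.findContours(k,0,2)[0],key=cv2.contourArea)
    for e in (2,3,4):
        p=cv2.approxPolyDP(c,e,True)[:,0]
        print(n,e,[(tuple(q.tolist()),onz(n,*q,.27).round(4)[:2].tolist()) for q in p])
i=cv2.resize(a[95:215,135:265],None,fx=4.5,fy=4.5,interpolation=2);j=cv2.resize(b[75:215,165:290],None,fx=4,fy=4,interpolation=2)
h=max(i.shape[0],j.shape[0]);f=lambda z:cv2.copyMakeBorder(z,0,h-z.shape[0],0,0,0)
w=np.hstack([f(i),f(j)]);w=cv2.resize(w,(800,int(h*800/w.shape[1])));cv2.imwrite("pics/crop1.png",w);print(w.shape)
E
```

```text
top 2 [((251, 107), [0.7744, 0.0749]), ((216, 108), [0.7745, 0.17]), ((219, 116), [0.7513, 0.1619]), ((218, 140), [0.6837, 0.165]), ((169, 143), [0.6792, 0.2961]), ((162, 130), [0.7162, 0.3157]), ((163, 109), [0.776, 0.3142]), ((149, 109), [0.7772, 0.3524]), ((147, 181), [0.5769, 0.3522]), ((252, 179), [0.5744, 0.0763])]
top 3 [((251, 107), [0.7744, 0.0749]), ((216, 108), [0.7745, 0.17]), ((218, 140), [0.6837, 0.165]), ((169, 143), [0.6792, 0.2961]), ((162, 130), [0.7162, 0.3157]), ((163, 109), [0.776, 0.3142]), ((149, 109), [0.7772, 0.3524]), ((147, 181), [0.5769, 0.3522]), ((252, 179), [0.5744, 0.0763])]
top 4 [((251, 107), [0.7744, 0.0749]), ((216, 108), [0.7745, 0.17]), ((218, 140), [0.6837, 0.165]), ((169, 143), [0.6792, 0.2961]), ((162, 130), [0.7162, 0.3157]), ((163, 109), [0.776, 0.3142]), ((149, 109), [0.7772, 0.3524]), ((147, 181), [0.5769, 0.3522]), ((252, 179), [0.5744, 0.0763])]
scene 2 [((209, 96), [0.7572, 0.349]), ((176, 123), [0.5775, 0.3486]), ((244, 157), [0.5689, 0.074]), ((246, 210), [0.396, -0.0497]), ((274, 178), [0.5443, -0.0489]), ((279, 122), [0.7739, 0.0732]), ((253, 111), [0.774, 0.1761]), ((252, 117), [0.7452, 0.1611]), ((243, 125), [0.6936, 0.1623]), ((211, 113), [0.6847, 0.2861])]
scene 3 [((209, 96), [0.7572, 0.349]), ((176, 123), [0.5775, 0.3486]), ((244, 157), [0.5689, 0.074]), ((246, 210), [0.396, -0.0497]), ((274, 178), [0.5443, -0.0489]), ((279, 122), [0.7739, 0.0732]), ((253, 111), [0.774, 0.1761]), ((252, 117), [0.7452, 0.1611]), ((239, 125), [0.6862, 0.1731]), ((211, 113), [0.6847, 0.2861])]
scene 4 [((209, 96), [0.7572, 0.349]), ((176, 123), [0.5775, 0.3486]), ((244, 157), [0.5689, 0.074]), ((246, 210), [0.396, -0.0497]), ((274, 178), [0.5443, -0.0489]), ((279, 122), [0.7739, 0.0732]), ((253, 111), [0.774, 0.1761]), ((239, 125), [0.6862, 0.1731]), ((211, 113), [0.6847, 0.2861])]
(412, 800, 3)
```

View pics/crop1.png

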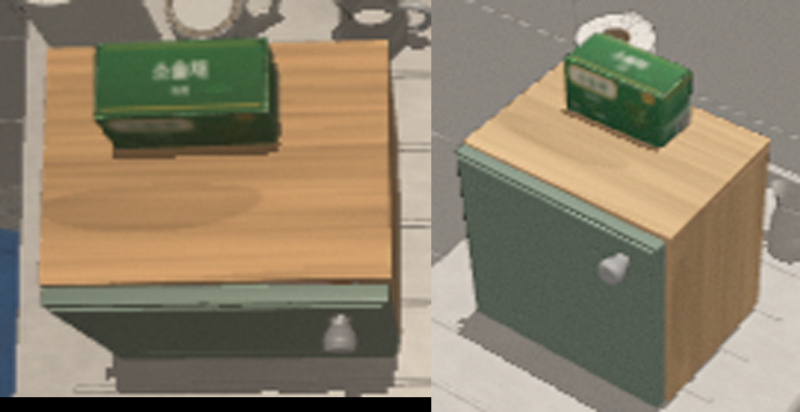

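```bash
cat >> h.py <<'E'
C=np.array([.6757,.2140]);YAW=-.006
def cw(x,y):
    c,s=np.cos(YAW),np.sin(YAW);return C+np.array([c*x-s*y,s*x+c*y])/1000
def dp(t,r,n): # n mm outward from inner face
    return cw(-100-r*np.sin(t)-n*np.cos(t),138-r*np.cos(t)+n*np.sin(t))
E
python3 - <<'E'
from h import *
print(two((226.4,165.9),(237.5,197.5)))
k=[*dp(0,235,41),.234];print(k,proj("scene",k),proj("top",k))
for x,y in((-100,140),(-100,-140),(100,-140),(100,140)):
    p=[*cw(x,y),.27];print(proj("top",p),proj("scene",p))
for t in(.05,.1,.155):print(t,dp(t,235,41))
E
```

```text
(array([0.532745  , 0.11643178, 0.23762567]), np.float64(0.0023693124637765195))
[np.float64(0.5341205414843797), np.float64(0.11784774091877113), 0.234] [225.93152649 166.34351491] [237.3979666  196.94814289]
[146.07598021 181.1466428 ] [174.39277242 122.50423148]
[252.65265864 178.82622681] [244.9147149  155.82980686]
[251.54994896 106.8270034 ] [279.08189864 121.82904101]
[148.62930882 109.23343872] [211.31592293  92.87593145]
0.05 [0.52244094 0.1202607 ]
0.1 [0.51089654 0.12325437]
0.155 [0.49838827 0.12720918]
```

Request:
servo_tool --moves '[{"tz": 0.05,"tx": 0.02},{"tz": 0.05,"tx": 0.02,"ty": -0.02},{"tx": 0.03,"ty": -0.05},{"tx": 0.03,"ty": -0.05,"az": 5},{"tx": 0.03,"ty": -0.05,"az": 5},{"tx": 0.03,"ty": -0.05,"az": 5},{"tx": 0.03,"ty": -0.05,"az": 5},{"tx": 0.03,"ty": -0.05}]' --squeeze 30

```text
invalid input
```

Request:
servo_tool --moves '[{"tx": 0.02,"ty": 0,"tz": 0.05,"ax": 0,"ay": 0,"az": 0,"hand": 1},{"tx": 0.02,"ty": -0.02,"tz": 0.05,"ax": 0,"ay": 0,"az": 0,"hand": 1},{"tx": 0.03,"ty": -0.05,"tz": 0,"ax": 0,"ay": 0,"az": 0,"hand": 1},{"tx": 0.03,"ty": -0.05,"tz": 0,"ax": 0,"ay": 0,"az": 5,"hand": 1},{"tx": 0.03,"ty": -0.05,"tz": 0,"ax": 0,"ay": 0,"az": 5,"hand": 1},{"tx": 0.03,"ty": -0.05,"tz": 0,"ax": 0,"ay": 0,"az": 5,"hand": 1},{"tx": 0.03,"ty": -0.05,"tz": 0,"ax": 0,"ay": 0,"az": 5,"hand": 1},{"tx": 0.03,"ty": -0.05,"tz": 0,"ax": 0,"ay": 0,"az": 0,"hand": 1}]' --squeeze 30

```text
time_s: 1.1
ee_pos: [0.409, 0.195, 0.3311]
ee_rot: [0.0, 1.0, 0.0, -0.0]
wrist_force: [0.8, 0.8, 0.7]
width: 0.999
grasp_force: 0.0
```

Request:
servo_tool --moves '[{"tx": 0.045,"ty": -0.03,"tz": 0,"ax": 0,"ay": 0,"az": 0,"hand": 1},{"tx": 0.045,"ty": -0.03,"tz": 0,"ax": 0,"ay": 0,"az": 0,"hand": 1},{"tx": 0.034,"ty": -0.018,"tz": 0,"ax": 0,"ay": 0,"az": 0,"hand": 1},{"tx": 0,"ty": 0,"tz": -0.03,"ax": 0,"ay": 0,"az": 0,"hand": 1},{"tx": 0,"ty": 0,"tz": -0.03,"ax": 0,"ay": 0,"az": 0,"hand": 1},{"tx": 0,"ty": 0,"tz": -0.03,"ax": 0,"ay": 0,"az": 0,"hand": 1},{"tx": 0,"ty": 0,"tz": -0.025,"ax": 0,"ay": 0,"az": 0,"hand": 1},{"tx": 0,"ty": 0,"tz": 0,"ax": 0,"ay": 0,"az": 0,"hand": 1}]'

```text
time_s: 2.1
ee_pos: [0.5306, 0.1185, 0.2141]
ee_rot: [0.0, 1.0, -0.0, -0.003]
wrist_force: [-0.5, 0.3, -0.1]
width: 0.998
grasp_force: 0.0
```

Request:
servo_tool --moves '[{"tx": 0,"ty": 0,"tz": 0,"ax": 0,"ay": 0,"az": 0,"hand": -1},{"tx": 0,"ty": 0,"tz": 0,"ax": 0,"ay": 0,"az": 0,"hand": -1},{"tx": 0,"ty": 0,"tz": 0,"ax": 0,"ay": 0,"az": 0,"hand": -1},{"tx": 0,"ty": 0,"tz": 0,"ax": 0,"ay": 0,"az": 0,"hand": -1},{"tx": 0,"ty": 0,"tz": 0,"ax": 0,"ay": 0,"az": 0,"hand": -1},{"tx": 0,"ty": 0,"tz": 0,"ax": 0,"ay": 0,"az": 0,"hand": -1}]'

```text
time_s: 2.85
ee_pos: [0.5337, 0.1208, 0.2176]
ee_rot: [0.0, 1.0, 0.002, 0.002]
wrist_force: [0.6, 5.5, 2.3]
width: 0.314
grasp_force: 30.1
```

Request:
servo_tool --moves '[{"tx": -0.006,"ty": 0.003,"tz": 0.001,"ax": 0,"ay": 0,"az": -1.4,"hand": -1},{"tx": -0.006,"ty": 0.003,"tz": 0.001,"ax": 0,"ay": 0,"az": -1.4,"hand": -1},{"tx": -0.006,"ty": 0.002,"tz": 0,"ax": 0,"ay": 0,"az": -1.4,"hand": -1},{"tx": -0.006,"ty": 0.001,"tz": 0,"ax": 0,"ay": 0,"az": -1.4,"hand": -1},{"tx": 0,"ty": 0,"tz": 0,"ax": 0,"ay": 0,"az": 0,"hand": -1}]'

```text
time_s: 3.48
ee_pos: [0.5074, 0.1272, 0.2178]
ee_rot: [0.05, 0.999, -0.001, -0.001]
wrist_force: [0.9, -4.1, -6.8]
width: 0.321
grasp_force: 30.4
```

Request:
servo_tool --moves '[{"tx": -0.003,"ty": 0.0,"tz": 0,"ax": 0,"ay": 0,"az": -1,"hand": -1},{"tx": -0.003,"ty": 0.001,"tz": 0,"ax": 0,"ay": 0,"az": -1,"hand": -1},{"tx": 0,"ty": 0,"tz": 0,"ax": 0,"ay": 0,"az": 0,"hand": -1}]'

```text
time_s: 3.85
ee_pos: [0.5016, 0.129, 0.2178]
ee_rot: [0.067, 0.998, 0.0, -0.001]
wrist_force: [0.0, -0.7, -10.9]
width: 0.315
grasp_force: 30.2
```

Request:
servo_tool --moves '[{"tx": -0.002,"ty": 0.0,"tz": 0,"ax": 0,"ay": 0,"az": -1,"hand": -1},{"tx": 0,"ty": 0,"tz": 0,"ax": 0,"ay": 0,"az": 0,"hand": -1}]'

```text
time_s: 4.1
ee_pos: [0.5004, 0.1294, 0.2178]
ee_rot: [0.075, 0.997, 0.001, -0.0]
wrist_force: [2.7, 1.9, -14.2]
width: 0.312
grasp_force: 30.8
```

Request:
servo_tool --moves '[{"tx": -0.002,"ty": 0.0,"tz": -0.001,"ax": 0,"ay": 0,"az": 0,"hand": -1},{"tx": 0,"ty": 0,"tz": -0.001,"ax": 0,"ay": 0,"az": 0,"hand": -1}]'

```text
time_s: 4.35
ee_pos: [0.5004, 0.1294, 0.2177]
ee_rot: [0.075, 0.997, 0.001, 0.002]
wrist_force: [4.0, 0.6, -2.4]
width: 0.312
grasp_force: 31.7
```

Request:
servo_tool --moves '[{"tx": 0.001,"ty": 0,"tz": 0,"ax": 0,"ay": 0,"az": 0,"hand": -1},{"tx": 0,"ty": 0,"tz": 0,"ax": 0,"ay": 0,"az": 0,"hand": 0.2},{"tx": 0,"ty": 0,"tz": 0,"ax": 0,"ay": 0,"az": 0,"hand": 0.2},{"tx": 0,"ty": 0,"tz": 0,"ax": 0,"ay": 0,"az": 0,"hand": 0.2},{"tx": 0,"ty": 0,"tz": 0.03,"ax": 0,"ay": 0,"az": 0,"hand": 0.2},{"tx": 0,"ty": 0,"tz": 0.04,"ax": 0,"ay": 0,"az": 0,"hand": 0.2},{"tx": 0,"ty": 0,"tz": 0.03,"ax": 0,"ay": 0,"az": 0,"hand": -1},{"tx": 0,"ty": 0,"tz": 0,"ax": 0,"ay": 0,"az": 0,"hand": -1}]'

```text
time_s: 5.35
ee_pos: [0.5008, 0.1287, 0.3187]
ee_rot: [0.075, 0.997, 0.0, 0.002]
wrist_force: [0.3, -0.2, -0.4]
width: 0.178
grasp_force: 0.0
```

```bash
python3 - <<'E'
from h import *
for n,b in(("top",(135,95,265,215)),("scene",(165,75,290,215))):
    im=camera(n)[:,:,::-1]; cv2.imwrite(f"pics/{n}1.png",im)
    x0,y0,x1,y1=b;c=cv2.resize(im[y0:y1,x0:x1],None,fx=4,fy=4,interpolation=2);cv2.imwrite(f"pics/{n}1c.png",c)
for t in(.14,.15,.155):
    print(t,dp(t,235,41),dp(t,235,-21),[proj("top",[*dp(t,r,16),.268]).round(1) for r in(0,276)],[proj("top",[*dp(t,r,0),.268]).round(1) for r in(0,276)])
E
```

```text
0.14 [0.50177776 0.12606245] [0.56311814 0.11704258] [array([146. , 187.2]), array([250.3, 199.5])] [array([147.1, 181.3]), array([251.1, 193.5])]
0.15 [0.49951618 0.12682129] [0.5607633  0.11718847] [array([145.9, 187.2]), array([250.1, 200.5])] [array([147.1, 181.3]), array([251. , 194.5])]
0.155 [0.49838827 0.12720918] [0.55958645 0.11727024] [array([145.9, 187.2]), array([250., 201.])] [array([147.1, 181.3]), array([250.9, 195. ])]
```

View pics/top1c.png

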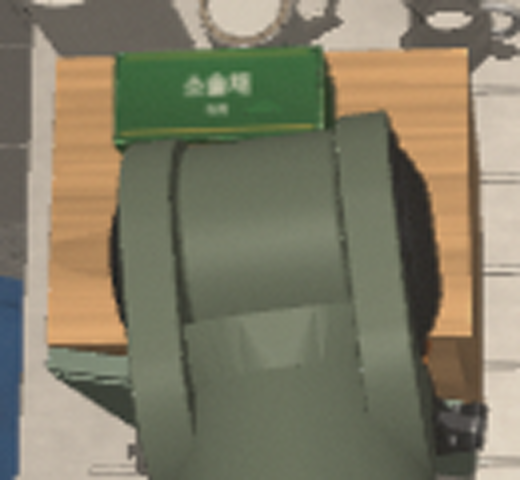

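View pics/scene1c.png

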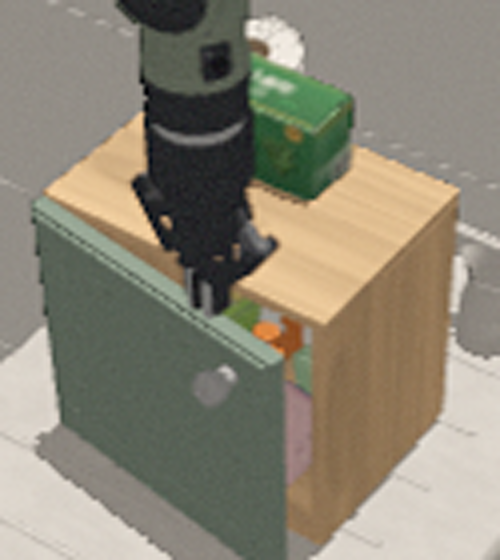

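The scene crop shows the door held ajar with the gap open. The orange pad is visible in it at about (267,330), which is scene pixel (232,158).

```bash
python3 - <<'E'
from h import *
im=cv2.imread("pics/scene1.png");hsv=cv2.cvtColor(im,cv2.COLOR_BGR2HSV)
m=cv2.inRange(hsv,(5,170,120),(18,255,255))[145:175,220:245]
ys,xs=np.nonzero(m)
for y in sorted(set(ys)):print(y+145,(xs[ys==y]+220).tolist())
for z in(.233,.24,.245,.25,.257):
    print(z,proj("scene",[.561,.1185,z]).round(1),onz("scene",231.5,156.5,z).round(4))
E
```

```text
155 [236, 237]
156 [229, 230, 231, 237, 238, 239]
157 [228, 229, 230, 231, 232, 233, 237, 238, 239]
158 [229, 230, 231, 232, 233, 234, 237, 238, 239]
159 [230, 231, 232, 233, 234, 235, 236, 237, 238, 239]
160 [233, 234, 235, 236, 237, 238, 239]
161 [233, 234, 235, 236, 237, 238, 239]
162 [235, 236, 237, 238]
163 [236, 237]
0.233 [230.8 161.5] [0.5812 0.1299 0.233 ]
0.24 [230.7 159.9] [0.5751 0.1255 0.24  ]
0.245 [230.7 158.8] [0.5708 0.1224 0.245 ]
0.25 [230.7 157.6] [0.5665 0.1192 0.25  ]
0.257 [230.6 155.9] [0.5604 0.1149 0.257 ]
```

Request:
servo_tool --moves '[{"tx": 0.03,"ty": -0.005,"tz": 0,"ax": 0,"ay": 0,"az": 0,"hand": -1},{"tx": 0.028,"ty": -0.005,"tz": 0,"ax": 0,"ay": 0,"az": 0,"hand": -1},{"tx": 0,"ty": 0,"tz": 0,"ax": 0,"ay": 0,"az": 0,"hand": -1},{"tx": 0,"ty": 0,"tz": 0,"ax": 0,"ay": 0,"az": 0,"hand": -1}]'

```text
time_s: 5.95
ee_pos: [0.5563, 0.1187, 0.315]
ee_rot: [0.075, 0.997, -0.0, -0.002]
wrist_force: [-0.7, 0.2, 0.5]
width: 0.001
grasp_force: 0.0
```

Request:
servo_tool --moves '[{"tx": 0.002,"ty": 0,"tz": -0.02,"ax": 0,"ay": 0,"az": 0,"hand": -1},{"tx": 0,"ty": 0,"tz": -0.015,"ax": 0,"ay": 0,"az": 0,"hand": -1},{"tx": 0,"ty": 0,"tz": -0.01,"ax": 0,"ay": 0,"az": 0,"hand": -1},{"tx": 0,"ty": 0,"tz": -0.005,"ax": 0,"ay": 0,"az": 0,"hand": -1},{"tx": 0,"ty": 0,"tz": 0,"ax": 0,"ay": 0,"az": 0,"hand": -1},{"tx": 0,"ty": 0,"tz": 0,"ax": 0,"ay": 0,"az": 0,"hand": -1}]'

```text
time_s: 6.7
ee_pos: [0.5598, 0.1187, 0.2668]
ee_rot: [0.075, 0.997, 0.0, 0.0]
wrist_force: [0.5, -0.2, 0.8]
width: -0.001
grasp_force: 0.0
```

Request:
servo_tool --moves '[{"tx": 0,"ty": 0,"tz": -0.002,"ax": 0,"ay": 0,"az": 0,"hand": -1},{"tx": 0,"ty": 0,"tz": -0.002,"ax": 0,"ay": 0,"az": 0,"hand": -1},{"tx": 0,"ty": 0,"tz": 0,"ax": 0,"ay": 0,"az": 0,"hand": -1}]'

```text
time_s: 7.08
ee_pos: [0.5594, 0.1187, 0.2621]
ee_rot: [0.075, 0.997, -0.0, -0.0]
wrist_force: [-0.1, -0.9, 0.4]
width: 0.004
grasp_force: 0.0
```

Request:
servo_tool --moves '[{"tx": -0.001,"ty": 0,"tz": -0.002,"ax": 0,"ay": 0,"az": 0,"hand": -1},{"tx": 0,"ty": 0,"tz": -0.002,"ax": 0,"ay": 0,"az": 0,"hand": -1},{"tx": 0,"ty": 0,"tz": 0,"ax": 0,"ay": 0,"az": 0,"hand": -1}]'

```text
time_s: 7.45
ee_pos: [0.5583, 0.1187, 0.2581]
ee_rot: [0.075, 0.997, -0.0, -0.0]
wrist_force: [-0.5, 0.1, 0.6]
width: 0.003
grasp_force: 0.0
```

Request:
servo_tool --moves '[{"tx": 0,"ty": 0,"tz": -0.002,"ax": 0,"ay": 0,"az": 0,"hand": -1},{"tx": 0,"ty": 0,"tz": -0.001,"ax": 0,"ay": 0,"az": 0,"hand": -1},{"tx": 0,"ty": 0,"tz": 0,"ax": 0,"ay": 0,"az": 0,"hand": -1}]'

```text
time_s: 7.82
ee_pos: [0.5584, 0.1187, 0.2552]
ee_rot: [0.075, 0.997, -0.0, -0.0]
wrist_force: [0.3, -0.6, -0.0]
width: -0.005
grasp_force: 0.0
```

Request:
servo_tool --moves '[{"tx": 0,"ty": 0,"tz": -0.002,"ax": 0,"ay": 0,"az": 0,"hand": -1},{"tx": 0,"ty": 0,"tz": -0.001,"ax": 0,"ay": 0,"az": 0,"hand": -1},{"tx": 0,"ty": 0,"tz": 0,"ax": 0,"ay": 0,"az": 0,"hand": -1}]'

```text
time_s: 8.2
ee_pos: [0.5588, 0.1187, 0.2528]
ee_rot: [0.075, 0.997, 0.0, 0.0]
wrist_force: [-0.3, -0.0, 3.8]
width: 0.002
grasp_force: 1.9
```

Request:
servo_tool --moves '[{"tx": 0,"ty": 0,"tz": -0.002,"ax": 0,"ay": 0,"az": 0,"hand": -1},{"tx": 0,"ty": 0,"tz": -0.002,"ax": 0,"ay": 0,"az": 0,"hand": -1},{"tx": 0,"ty": 0,"tz": -0.002,"ax": 0,"ay": 0,"az": 0,"hand": -1},{"tx": 0,"ty": 0,"tz": 0,"ax": 0,"ay": 0,"az": 0,"hand": -1}]'

```text
time_s: 8.7
ee_pos: [0.5589, 0.1187, 0.2465]
ee_rot: [0.075, 0.997, 0.0, 0.001]
wrist_force: [-0.6, 0.0, 6.8]
width: -0.002
grasp_force: 3.0
```

```bash
python3 -c "
from h import *
s=manip.sense();print(s['ee_pos'],s['wrist_force'])
for t in(.15,.2,.25,.3,.34):print(t,dp(t,235,-21)-dp(.15,235,-21))"
```

```text
[0.55886101 0.11870143 0.24653672] [-0.56799467  0.00746126  6.7670644 ]
0.15 [0. 0.]
0.2 [-0.01174584  0.0010822 ]
0.25 [-0.02342292  0.00275009]
0.3 [-0.03500205  0.00499951]
0.34 [-0.04417536  0.00721401]
```

Request:
servo_tool --moves '[{"tx": 0,"ty": 0,"tz": -0.001,"ax": 0,"ay": 0,"az": 0,"hand": -1},{"tx": 0,"ty": 0,"tz": -0.001,"ax": 0,"ay": 0,"az": 0,"hand": -1},{"tx": 0,"ty": 0,"tz": 0,"ax": 0,"ay": 0,"az": 0,"hand": -1}]'

```text
time_s: 9.07
ee_pos: [0.5589, 0.1187, 0.2447]
ee_rot: [0.075, 0.997, 0.0, 0.001]
wrist_force: [0.3, -0.3, 7.4]
width: -0.004
grasp_force: 3.3
```

Request:
servo_tool --moves '[{"tx": -0.003,"ty": 0.0003,"tz": 0,"ax": 0,"ay": 0,"az": -0.7,"hand": -1},{"tx": -0.003,"ty": 0.0003,"tz": 0,"ax": 0,"ay": 0,"az": -0.7,"hand": -1},{"tx": -0.002,"ty": 0.0003,"tz": 0,"ax": 0,"ay": 0,"az": -0.7,"hand": -1},{"tx": 0,"ty": 0,"tz": 0,"ax": 0,"ay": 0,"az": 0,"hand": -1}]'

```text
time_s: 9.57
ee_pos: [0.5509, 0.1195, 0.2449]
ee_rot: [0.094, 0.996, -0.0, 0.001]
wrist_force: [0.1, 0.2, 6.0]
width: -0.002
grasp_force: 3.3
```

Request:
servo_tool --moves '[{"tx": -0.003,"ty": 0.0003,"tz": 0,"ax": 0,"ay": 0,"az": -0.7,"hand": -1},{"tx": -0.003,"ty": 0.0003,"tz": 0,"ax": 0,"ay": 0,"az": -0.7,"hand": -1},{"tx": 0,"ty": 0,"tz": 0,"ax": 0,"ay": 0,"az": 0,"hand": -1}]'

```text
time_s: 9.95
ee_pos: [0.5448, 0.1202, 0.2448]
ee_rot: [0.106, 0.994, 0.0, 0.001]
wrist_force: [-1.3, -0.8, 6.9]
width: -0.001
grasp_force: 3.3
```

Request:
servo_tool --moves '[{"tx": -0.004,"ty": 0.0005,"tz": 0,"ax": 0,"ay": 0,"az": -0.9,"hand": -1},{"tx": -0.004,"ty": 0.0005,"tz": 0,"ax": 0,"ay": 0,"az": -0.9,"hand": -1},{"tx": 0,"ty": 0,"tz": 0,"ax": 0,"ay": 0,"az": 0,"hand": -1}]'

```text
time_s: 10.32
ee_pos: [0.5367, 0.1214, 0.2449]
ee_rot: [0.121, 0.993, 0.0, 0.001]
wrist_force: [0.1, -0.5, 6.6]
width: 0.006
grasp_force: 3.3
```

Request:
servo_tool --moves '[{"tx": -0.004,"ty": 0.0006,"tz": 0,"ax": 0,"ay": 0,"az": -0.9,"hand": -1},{"tx": -0.004,"ty": 0.0007,"tz": 0,"ax": 0,"ay": 0,"az": -0.9,"hand": -1},{"tx": 0,"ty": 0,"tz": 0,"ax": 0,"ay": 0,"az": 0,"hand": -1}]'

```text
time_s: 10.7
ee_pos: [0.5288, 0.1229, 0.2449]
ee_rot: [0.137, 0.991, 0.0, 0.001]
wrist_force: [0.1, 0.0, 6.0]
width: -0.004
grasp_force: 3.3
```

Request:
servo_tool --moves '[{"tx": -0.004,"ty": 0.0008,"tz": 0,"ax": 0,"ay": 0,"az": -0.9,"hand": -1},{"tx": -0.004,"ty": 0.0008,"tz": 0,"ax": 0,"ay": 0,"az": -0.9,"hand": -1},{"tx": -0.004,"ty": 0.0009,"tz": 0,"ax": 0,"ay": 0,"az": -0.9,"hand": -1},{"tx": -0.004,"ty": 0.001,"tz": 0,"ax": 0,"ay": 0,"az": -0.9,"hand": -1},{"tx": -0.004,"ty": 0.001,"tz": 0,"ax": 0,"ay": 0,"az": -0.9,"hand": -1},{"tx": 0,"ty": 0,"tz": 0,"ax": 0,"ay": 0,"az": 0,"hand": -1}]'

```text
time_s: 11.45
ee_pos: [0.509, 0.1278, 0.245]
ee_rot: [0.176, 0.984, 0.001, 0.001]
wrist_force: [-0.0, 1.8, 6.6]
width: 0.001
grasp_force: 3.2
```

```bash
python3 - <<'E'
from h import *
c=[]
for n,b in(("top",(135,150,265,270)),("scene",(165,75,290,215))):
    im=camera(n)[:,:,::-1]
    x0,y0,x1,y1=b;i=cv2.resize(im[y0:y1,x0:x1],(400,400),interpolation=2);c.append(i)
cv2.imwrite("pics/c2.png",np.hstack(c))
for t in(.26,.3,.35,.4):print(t,[proj("scene",[*dp(t,276,n),.268]).round(1) for n in(0,16)],dp(t,235,0))
E
```

```text
0.26 [array([228.4, 168.2]), array([224.2, 170.6])] [0.51475435 0.12586244]
0.3 [array([225.5, 169.8]), array([221.1, 172.2])] [0.50573678 0.12851416]
0.35 [array([221.7, 171.8]), array([217.2, 174. ])] [0.49462575 0.13233238]
0.4 [array([217.7, 173.6]), array([213. , 175.7])] [0.48371944 0.13670115]
```

View pics/c2.png

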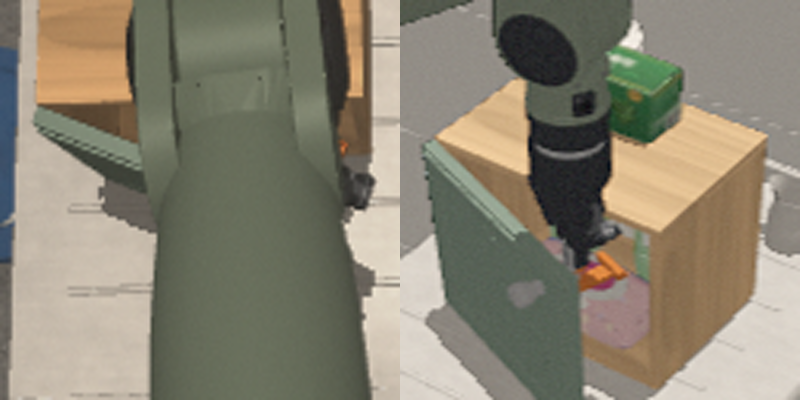

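The door now stands at about t≈0.37 and the orange barb is in front of the carcass, clear of the catch. Next I lift, then push the door open from inside at a smaller radius.

```bash
python3 - <<'E'
from h import *
print(manip.sense()['ee_pos'])
print("pre",dp(.37,178,-28)+[0,.002])
p=None
for t in np.arange(.4,1.46,.15):
    q=dp(t,178,-11)+[0,.002];print(round(t,2),q.round(4),None if p is None else (q-p).round(4));p=q
E
```

```text
[0.50906837 0.12773692 0.24493319]
pre [0.53721163 0.17875076]
0.4 [0.5163 0.1867] None
0.55 [0.4919 0.1976] [-0.0244  0.0109]
0.7 [0.4694 0.212 ] [-0.0225  0.0144]
0.85 [0.4493 0.2296] [-0.0201  0.0176]
1.0 [0.4321 0.25  ] [-0.0172  0.0204]
1.15 [0.4181 0.2728] [-0.014   0.0228]
1.3 [0.4076 0.2974] [-0.0104  0.0246]
1.45 [0.401  0.3233] [-0.0067  0.0259]
```

Request:
servo_tool --moves '[{"tx": 0.001,"ty": 0,"tz": 0.005,"ax": 0,"ay": 0,"az": 0,"hand": -1},{"tx": 0.001,"ty": 0,"tz": 0.02,"ax": 0,"ay": 0,"az": 0,"hand": -1},{"tx": 0,"ty": 0,"tz": 0.03,"ax": 0,"ay": 0,"az": 0,"hand": -1},{"tx": 0,"ty": 0,"tz": 0,"ax": 0,"ay": 0,"az": 0,"hand": -1}]'

```text
time_s: 12.05
ee_pos: [0.5114, 0.1272, 0.3006]
ee_rot: [0.176, 0.984, 0.0, 0.001]
wrist_force: [-0.1, 1.0, -0.2]
width: -0.0
grasp_force: 0.0
```

Request:
servo_tool --moves '[{"tx": 0.013,"ty": 0.025,"tz": 0,"ax": 0,"ay": 0,"az": 0,"hand": -1},{"tx": 0.013,"ty": 0.026,"tz": 0,"ax": 0,"ay": 0,"az": 0,"hand": -1},{"tx": 0,"ty": 0,"tz": 0,"ax": 0,"ay": 0,"az": 0,"hand": -1},{"tx": 0,"ty": 0,"tz": -0.02,"ax": 0,"ay": 0,"az": 0,"hand": -1},{"tx": 0,"ty": 0,"tz": -0.02,"ax": 0,"ay": 0,"az": 0,"hand": -1},{"tx": 0,"ty": 0,"tz": -0.02,"ax": 0,"ay": 0,"az": 0,"hand": -1},{"tx": 0,"ty": 0,"tz": 0,"ax": 0,"ay": 0,"az": 0,"hand": -1}]'

```text
time_s: 12.92
ee_pos: [0.5345, 0.1771, 0.237]
ee_rot: [0.176, 0.984, -0.001, -0.002]
wrist_force: [0.2, 0.1, 0.2]
width: 0.003
grasp_force: 0.0
```

Request:
servo_tool --moves '[{"tx": -0.01,"ty": 0.004,"tz": 0,"ax": 0,"ay": 0,"az": -1,"hand": -1},{"tx": -0.01,"ty": 0.004,"tz": 0,"ax": 0,"ay": 0,"az": -2,"hand": -1},{"tx": -0.008,"ty": 0.0036,"tz": 0,"ax": 0,"ay": 0,"az": -2.9,"hand": -1},{"tx": -0.008,"ty": 0.0036,"tz": 0,"ax": 0,"ay": 0,"az": -2.9,"hand": -1},{"tx": -0.008,"ty": 0.0036,"tz": 0,"ax": 0,"ay": 0,"az": -2.9,"hand": -1},{"tx": 0,"ty": 0,"tz": 0,"ax": 0,"ay": 0,"az": 0,"hand": -1}]'

```text
time_s: 13.68
ee_pos: [0.492, 0.1972, 0.2404]
ee_rot: [0.275, 0.962, 0.0, 0.001]
wrist_force: [0.2, -0.0, 0.8]
width: -0.002
grasp_force: 0.0
```

Now at the t=.55 waypoint; continuing along the arc.

Request:
servo_tool --moves '[{"tx": -0.0113,"ty": 0.0072,"tz": 0,"ax": 0,"ay": 0,"az": -4.3,"hand": -1},{"tx": -0.0113,"ty": 0.0072,"tz": 0,"ax": 0,"ay": 0,"az": -4.3,"hand": -1},{"tx": -0.01,"ty": 0.0088,"tz": 0,"ax": 0,"ay": 0,"az": -4.3,"hand": -1},{"tx": -0.01,"ty": 0.0088,"tz": 0,"ax": 0,"ay": 0,"az": -4.3,"hand": -1},{"tx": -0.0086,"ty": 0.0102,"tz": 0,"ax": 0,"ay": 0,"az": -4.3,"hand": -1},{"tx": -0.0086,"ty": 0.0102,"tz": 0,"ax": 0,"ay": 0,"az": -4.3,"hand": -1},{"tx": 0,"ty": 0,"tz": 0,"ax": 0,"ay": 0,"az": 0,"hand": -1}]'

```text
time_s: 14.55
ee_pos: [0.4325, 0.2496, 0.2398]
ee_rot: [0.482, 0.876, 0.0, 0.0]
wrist_force: [-0.3, -0.7, 0.1]
width: 0.0
grasp_force: 0.0
```

Request:
servo_tool --moves '[{"tx": -0.007,"ty": 0.0114,"tz": 0,"ax": 0,"ay": 0,"az": -4.3,"hand": -1},{"tx": -0.007,"ty": 0.0114,"tz": 0,"ax": 0,"ay": 0,"az": -4.3,"hand": -1},{"tx": -0.0052,"ty": 0.0123,"tz": 0,"ax": 0,"ay": 0,"az": -4.3,"hand": -1},{"tx": -0.0052,"ty": 0.0123,"tz": 0,"ax": 0,"ay": 0,"az": -4.3,"hand": -1},{"tx": -0.0034,"ty": 0.013,"tz": 0,"ax": 0,"ay": 0,"az": -4.3,"hand": -1},{"tx": -0.0034,"ty": 0.013,"tz": 0,"ax": 0,"ay": 0,"az": -4.3,"hand": -1},{"tx": 0,"ty": 0.008,"tz": 0,"ax": 0,"ay": 0,"az": -2,"hand": -1},{"tx": 0,"ty": 0,"tz": 0,"ax": 0,"ay": 0,"az": 0,"hand": -1}]'

```text
time_s: 15.55
ee_pos: [0.4019, 0.3307, 0.2394]
ee_rot: [0.678, 0.735, 0.0, 0.0]
wrist_force: [-0.7, 0.3, 0.5]
width: 0.003
grasp_force: 0.0
```

Request:
servo_tool --moves '[{"tx": 0,"ty": -0.015,"tz": 0,"ax": 0,"ay": 0,"az": 0,"hand": -1},{"tx": 0,"ty": -0.04,"tz": 0,"ax": 0,"ay": 0,"az": 0,"hand": -1},{"tx": 0,"ty": -0.05,"tz": 0.02,"ax": 0,"ay": 0,"az": 0,"hand": -1},{"tx": 0,"ty": -0.03,"tz": 0.05,"ax": 0,"ay": 0,"az": 0,"hand": -1},{"tx": 0,"ty": 0,"tz": 0.05,"ax": 0,"ay": 0,"az": 0,"hand": -1},{"tx": 0,"ty": 0,"tz": 0,"ax": 0,"ay": 0,"az": 0,"hand": -1}]'

```text
time_s: 16.3
ee_pos: [0.4033, 0.1945, 0.3631]
ee_rot: [0.68, 0.734, 0.003, 0.002]
wrist_force: [-0.2, -0.0, -0.4]
width: -0.002
grasp_force: 0.0
```

```bash
python3 - <<'E'
from h import *
c=[cv2.resize(camera(n)[:,:,::-1],(400,300)) for n in("top","scene")]
cv2.imwrite("pics/c3.png",np.hstack(c));print(manip.sense()['wrist_force'])
E
```

```text
[-0.13266337  0.1817857  -0.93521223]
```

View pics/c3.png

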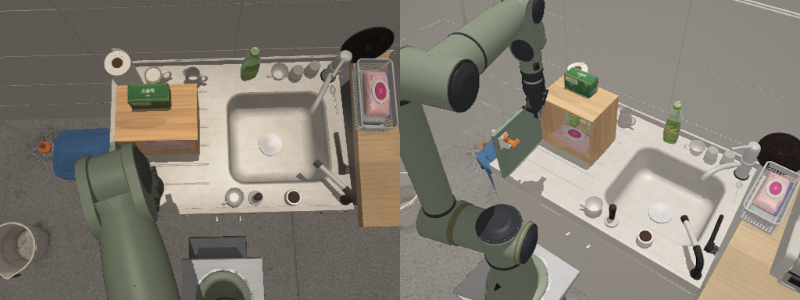

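The door stands about square to the cupboard, and the cup, tamper, distributor and tea box are all where they were. The arm is clear of everything.

```bash
python3 -c "
from workcell import manip
print(manip.finish_job())"
```

```text
the job is handed in; nothing more can be done
None
```

I handed the job in after about 16 s of robot time: the latch was released gently (about 7 N on the hook pad), and the door was left open, about square to the cupboard (about 1.5 rad), with nothing else visibly moved; no verdict came back.

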